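# Put a fresh sample bottle under the collector's outlet

### The job

Take the amber bottle out of the sloped bin and stand it upright in the empty place of the collector's turntable that comes under the outlet when the table is turned one place clockwise, seen from above. Then lift the sprung index plunger by its red knob, turn the table that one place clockwise so that the amber bottle stands under the outlet, and let the plunger drop fully home in its slot. Leave the other bottles standing in their places.

Things in the scene. Friction and masses are not known exactly. Their poses are not given: they have to be found in the camera images.
- bin: Fixed grey bin on a low blue stand: 3 compartments in a row along its y (pitch 82 mm, each inside 77 wide, 60 front to back; front and back walls 45 mm, dividers 38 mm above the floor). Origin on the bench under its middle, z straight up, x to its raised back. Its floor slopes 0.349 rad, lower at the front (-x): bottles lean that much towards -x, base centres 46 mm above the bench. Pose varies
- amber_bottle: The bottle to move: brown amber glass, 0.08 to 0.17 kg, 115 mm tall, body 44 mm across up to 82 mm above the base, then a shoulder to a neck about 35 mm across (rim 38 mm), open mouth; origin at the centre of its base, z axis up through the mouth. It starts leaning in any one of the bin's three compartments, base on the sloped floor, against the front wall
- white_bottle: Bystander: white plastic bottle of the same size in another compartment of the bin. It stays there
- clear_bottle: Bystander: clear glass bottle of the same size in another compartment of the bin. It stays there
- collector: Fixed drain collector; origin on the bench at the table's axis, x away from the robot, y towards its column, z up. Dark round base 320 mm across with a steel index ring (radius 140 mm, top 26 mm above the bench) with four 13 mm slots 90 degrees apart. At +y (from 115 mm out) a column and pot, 222 to 344 mm high, with a thin outlet pipe that reaches in over the table. Pose varies
- turntable (a joint): Table angle in rad, 0 at the start, growing clockwise seen from above; one place is 1.571. Aluminium disc 224 mm across, top 42 mm above the bench, with four places (blue rings, 50 mm inside, 58 outside, 8 high) 80 mm from its axis, 90 degrees apart. It turns easily, but is locked while the plunger is home
- plunger (a joint): Lift of the index plunger in m: 0 home in a slot, 0.018 fully up. A spring presses it down with 4.5 N (home) to 10 N (up). Its 10 mm round-nosed pin leaves the slot at about 0.011, and rides on the ring if let down between slots. It sits on a lug of the table, 140 mm from the axis, midway between two places (at the start place_far and place_right), and turns with the table
- knob (a point): Centre of the plunger's red round knob at the height to grip: knob 30 mm across, from 18 mm below to 12 mm above this point (94 mm above the bench when home); under it a steel sleeve 22 mm across, its top 70 mm above the bench. The knob spins freely, so the gripper need not turn with the table
- outlet (a point): Mouth of the white outlet tip (15 mm across), 175 mm above the bench, pointing down over one place of the table, 18 mm above the mouth of the bottle there
- place_next (a point): Middle of the floor of the empty place for the amber bottle (on the table top, moves with the table). At the start it is on the robot's side, one place before the outlet
- place_outlet (a point): The same point of the place that is under the outlet at the start, where full bottle 1 stands
- place_far (a point): The same point of the place on the side away from the robot at the start, where full bottle 2 stands
- place_right (a point): The same point of the other empty place, across the table from the outlet at the start; it stays empty
- full_bottle1: Bystander: white plastic bottle of the same size, 0.18 kg, loose in the place under the outlet at the start; rides with the table
- full_bottle2: Bystander: the same, in the far place; rides with the table
There are look-alikes about, which are no part of the job. Of the things that look like the amber_bottle, the smaller one is meant.

How it is judged:
On the way, in this order (a step that is already met when the one before it is completed fails the run):
1. the amber bottle stands upright in the empty place on the robot's side, the table still locked at its start (distance between amber_bottle and place_next below 0.006 m and angle between amber_bottle's own z axis and vertical below 0.06 rad and value of joint turntable between -0.1 and 0.1 rad and value of joint plunger below 0.003 m), for 0.2 s.
2. the plunger is out of its slot and the table is on its way clockwise, with the amber bottle standing in its place (value of joint plunger above 0.007 m and value of joint turntable between 0.3 and 1.3 rad and distance between amber_bottle and place_next below 0.008 m and angle between amber_bottle's own z axis and vertical below 0.06 rad).
At the end, for the whole second after the job is handed in: Table at rest one place clockwise (1.571 +- 0.03 rad), plunger home (under 2 mm); amber bottle (within 9 mm under the outlet) and both full bottles upright (0.06 rad) and within 6 mm of the middle of their places; white and clear bottles within 30 mm of where they were in the bin (distance between amber_bottle and place_next below 0.006 m and angle between each of amber_bottle, full_bottle1, full_bottle2's own z axis and vertical below 0.06 rad and horizontal distance between amber_bottle and outlet below 0.009 m and value of joint turntable between 1.541 and 1.601 rad and value of joint plunger below 0.002 m and distance between full_bottle1 and place_outlet below 0.006 m and distance between full_bottle2 and place_far below 0.006 m and distance of each of white_bottle, clear_bottle from where it was at the start of the episode below 0.03 m and linear speed of amber_bottle below 0.02 m/s and velocity of joint turntable between -0.02 and 0.02 rad/s); the robot touches nothing.
It fails at once if a full bottle on the table is tipped (0.35 rad) (angle between any of full_bottle1, full_bottle2's own z axis and vertical above 0.35 rad).
It fails at once if another bottle is taken or knocked out of the bin (40 mm) (distance of any of white_bottle, clear_bottle from where it was at the start of the episode above 0.04 m).
It also fails if it takes over 48 s, if anything falls off the work surface, if the arm or the gripper's body presses on something with over 40 N, if the wrist force passes 120 N, or if a joint passes its speed limit or range.

### The arm

A 6-joint arm with a two-finger parallel gripper is mounted at the origin on the work surface. World frame = base frame: x ahead of the robot, y to its left, z up, the work surface at z = 0. Lengths are in m, angles in rad, forces in N, time in s.
With the tool pointing down it reaches from about 0.25 to 0.775 m from the base axis. Payload 4 kg.
Tool frame: the origin (TCP) lies on the centre line of the jaws, within the pads' length; the fingertips stand 25 mm ahead of it and the grasp point (between the pads) lies 6 mm ahead of it; z points along the fingers, y is the line along which they close (so a half turn about z gives the same grasp; the last joint's range is limited). The gripper opens to 94 mm and grips with 3 to 60 N. Pads are 16 mm wide; open, the fingers measure 119 mm over their backs; the gripper's body (75 mm by 177 mm) begins 78 mm behind the grasp point.
Start: joints at [1.069, 0.087, 1.371, -0, 1.684, -0.103], TCP at [0.214, 0.507, 0.231] pointing down, gripper open.
Joint ranges: [-3.1, 3.1], [-0.76, 2.03], [0.27, 2.55], [-1.08, 4.22], [0.17, 2.65], [-2.57, 2.57]. Speed limits (rad/s): [2.79, 2.79, 3.14, 3.14, 3.14, 3.14].

### API

Orientations are given as [roll, pitch, yaw] about the fixed x, y, z axes, in that order (R = Rz(yaw) Ry(pitch) Rx(roll)).
In Python, from bench import robot, imaging gives the robot as it stands. The module is installed in compiled form; this text tells all that it offers.
- The arm moves only by the tool drive_tool, never from a script. Its argument "series" is a list of rows, each a list of 3 entries, a list of its own where there are three numbers: the finger opening in m, from 0 to 0.094, then the shift along the tool's x, y, z in m, then the turn, a rotation vector about the tool's x, y, z in rad. A call has 1 to 5 rows; each row is the pose to reach, as a shift and turn from the pose commanded when the call began, along the tool's axes at that moment; what a row does not reach only later rows make up. A row lasts 1/8 s, in which the tool goes at most 62.5 mm and 10.7 degrees, less where a joint would pass 70% of its speed; a pose out of reach is approached as far as the arm can. A call with a gripper value outside its range is refused whole. The fingers move at their own pace and stop on an object; the grip force is fixed at half the most. Time passes only in rows, so rows that repeat a pose let the fingers close. It gives the time, the measured TCP pose, the force, the opening and the grip force at its end, in the units of the state.
- robot.get_obs(): the state, without advancing time (a new reading comes with each control period).
- imaging.snapshot(name): name is "scene" or "top"; returns the picture (384x512x3 uint8, red, green, blue); there is no depth.
- imaging.get_calibration(name): a dict with "intrinsics" (3x3 intrinsics, pixels), "k1" (the pictures are not rectified: a ray, as slopes to the right and down, at radius r is drawn at 1 + k1 r^2 times it, then the intrinsics apply), "position" and "rotation" of the camera in the world. Camera axes: x right, y up, looking along -z (the intrinsics and any distortion apply to the point x, -y, -z); pixel columns grow to the right and rows downward; lengths in m; the calibration is good to about 2 mm. A picture is of the moment at which its call begins. get_calibration takes no time and is no camera call.
- robot.close_job(): hands the job in; it is judged then, once.
The state is a dict: "time": time; "joint_positions": joint angles; "qvel": joint speeds; "joint_torque": joint torques, N m; "tool_pos": TCP position; "ee_rot": TCP orientation; "wrist_force": force on the tool from outside, world axes, zero at the start; "wrist_torque": the same for the moment, N m; "width": finger opening in m; "finger_force": force on a finger pad.
Only numpy, scipy, OpenCV 4.12 (cv2) and the standard library are available. Lean on these libraries where they do the work, as an engineer would, in place of code of your own. Each camera call takes 0.05 s, during which the arm holds its last target. There are 200 camera calls.

## Working session

There is one attempt and no reset: what is moved stays moved. The work goes in short steps, Python scripts to look and compute and a tool call to move; the robot and the scene stay as the last step left them, time stands still between calls to the robot, and variables do not carry over. Pictures are saved under pics/ and viewed, at most 10 in all, crops included, and the job is handed in when it is done.

Besides the shell and the picture viewer there is one more tool, called after ">>>" in YAML: its name, and indented under it one key for each argument. drive_tool: Moves the arm, as the interface text tells. Its arguments: {"type":"object","properties":{"series":{"type":"array"}},"required":["series"]}

```bash
mkdir -p pics
python3 - <<'E'
from bench import robot, imaging
import cv2, numpy as np
o=robot.get_obs(); print(o)
for n in("scene","top"):
    im=imaging.snapshot(n); cv2.imwrite(f"pics/{n}0.png",im[:,:,::-1]); c=imaging.get_calibration(n); print(n,c)
E
```

```text
{'time': 0.0, 'joint_positions': array([ 1.06889670e+00,  8.79644438e-02,  1.37224074e+00,  1.86979094e-05,
        1.68358771e+00, -1.03131200e-01]), 'qvel': array([-5.92164563e-04,  4.87744239e-05,  4.41106708e-04,  4.95678762e-05,
        4.26748028e-04, -2.33157046e-03]), 'joint_torque': array([-5.21907768e-04, -3.40174413e+01, -3.02431905e+01,  7.18424516e-02,
        3.27953696e-02, -1.61905491e-04]), 'tool_pos': array([0.21333472, 0.50641121, 0.22930581]), 'ee_rot': array([-3.13940601e+00, -2.44996732e-04,  2.74282604e+00]), 'wrist_force': array([-0.33222145,  0.6520618 ,  0.49126414]), 'wrist_torque': array([ 0.03592433, -0.00824958, -0.02690836]), 'finger_force': 0.0, 'width': 0.09404690661336537}
scene {'intrinsics': array([[427.88668755,   0.        , 260.60726345],
       [  0.        , 427.88668755, 185.4334499 ],
       [  0.        ,   0.        ,   1.        ]]), 'k1': -0.04095044458616512, 'position': array([1.30356351, 0.55144812, 0.95308413]), 'rotation': array([ 0.81189267, -0.00970724,  2.26101028])}
top {'intrinsics': array([[451.84948508,   0.        , 253.22300772],
       [  0.        , 451.84948508, 187.39940382],
       [  0.        ,   0.        ,   1.        ]]), 'k1': 0.027530919048146616, 'position': array([ 0.47277842, -0.01916179,  1.37141346]), 'rotation': array([ 0.13553748,  0.02297368, -1.581445  ])}
```

View pics/scene0.png

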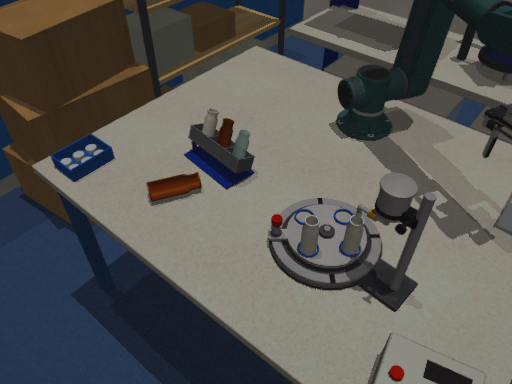

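View pics/top0.png

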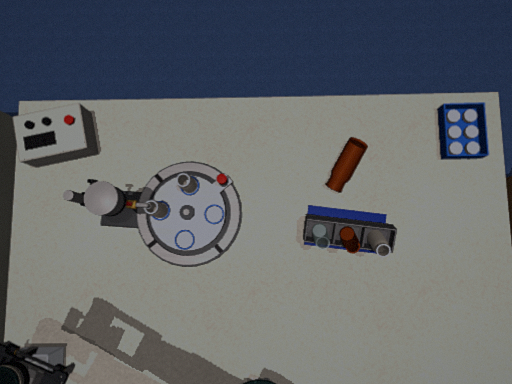

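The amber candidates are the upright bottle in the bin's middle compartment (scene 227,132; top 349,238) and the lying bottle on the bench (scene 174,187; top 347,165). The one in the bin is smaller and sits in a compartment, so it fits the description. I'll confirm it in a crop and measure.

```bash
cat > h.py <<'E'
from bench import robot, imaging
import cv2, numpy as np
from scipy.spatial.transform import Rotation as R
from scipy.optimize import least_squares
class Cam:
    def __init__(s,n):
        c=imaging.get_calibration(n); s.K=c["intrinsics"]; s.k=c["k1"]; s.p=c["position"]
        s.R=R.from_euler("xyz",c["rotation"]).as_matrix(); s.D=np.array([s.k,0,0,0,0])
    def proj(s,P):
        q=(np.atleast_2d(P)-s.p)@s.R*[1,-1,-1]
        return cv2.projectPoints(q,np.zeros(3),np.zeros(3),s.K,s.D)[0][:,0]
    def ray(s,uv):
        u=cv2.undistortPoints(np.array(uv,float).reshape(-1,1,2),s.K,s.D)[:,0]
        return np.c_[u[:,0],-u[:,1],-np.ones(len(u))]@s.R.T
    def plane(s,uv,z):
        d=s.ray(uv); return s.p+d*((z-s.p[2])/d[:,2])[:,None]
def tri(a,ua,b,ub):
    f=lambda P:np.r_[(a.proj(P)-ua).ravel(),(b.proj(P)-ub).ravel()]
    r=least_squares(f,[.5,0,.1]); return r.x,np.abs(r.fun).max()
def blobs(im,lo,hi,minA=12):
    h=cv2.cvtColor(im,cv2.COLOR_RGB2HSV); m=cv2.inRange(h,np.array(lo),np.array(hi))
    n,l,s,c=cv2.connectedComponentsWithStats(m)
    return m,[(s[i,4],c[i].round(1),s[i,:4]) for i in range(1,n) if s[i,4]>=minA]
E
python3 - <<'E'
from h import *
S=Cam("scene");T=Cam("top")
ims=cv2.imread("pics/scene0.png");imt=cv2.imread("pics/top0.png")
for n,im in(("S",ims),("T",imt)):
    rgb=im[:,:,::-1].copy()
    for nm,lo,hi in(("red",(0,190,120),(4,255,255)),("amber",(0,120,50),(14,255,255)),("blue",(100,120,60),(125,255,255))):
        print(n,nm,[(a,list(c),list(b)) for a,c,b in blobs(rgb,lo,hi,25)[1]])
def crop(im,x,y,w,h,f): return cv2.resize(im[y:y+h,x:x+w],None,fx=f,fy=f,interpolation=cv2.INTER_CUBIC)
a=crop(imt,130,155,120,120,3.3);b=crop(imt,295,195,110,66,3.3)
c=crop(ims,180,100,80,90,3.3);d=crop(ims,260,170,130,120,2.8)
cv=np.zeros((600,780,3),np.uint8)
for q,(x,y) in((a,(0,0)),(b,(400,0)),(d,(400,225)),):
    q=q[:600-y,:780-x];cv[y:y+q.shape[0],x:x+q.shape[1]]=q
c=crop(ims,180,100,80,90,2.2);cv[400:400+c.shape[0],0:c.shape[1]]=c
cv2.imwrite("pics/crop1.png",cv)
E
```

```text
S red [(np.int32(57), [np.float64(276.5), np.float64(217.9)], [np.int32(272), np.int32(215), np.int32(10), np.int32(7)]), (np.int32(128), [np.float64(396.9), np.float64(371.7)], [np.int32(391), np.int32(366), np.int32(13), np.int32(13)])]
S amber [(np.int32(221), [np.float64(226.3), np.float64(133.0)], [np.int32(220), np.int32(118), np.int32(14), np.int32(30)]), (np.int32(838), [np.float64(172.9), np.float64(186.1)], [np.int32(147), np.int32(172), np.int32(54), np.int32(28)]), (np.int32(110), [np.float64(276.5), np.float64(219.9)], [np.int32(272), np.int32(214), np.int32(10), np.int32(13)]), (np.int32(177), [np.float64(396.3), np.float64(372.6)], [np.int32(389), np.int32(365), np.int32(15), np.int32(16)])]
S blue [(np.int32(313), [np.float64(203.9), np.float64(3.3)], [np.int32(169), np.int32(0), np.int32(65), np.int32(10)]), (np.int32(441), [np.float64(263.2), np.float64(6.0)], [np.int32(241), np.int32(0), np.int32(38), np.int32(18)]), (np.int32(413), [np.float64(293.4), np.float64(11.6)], [np.int32(285), np.int32(0), np.int32(19), np.int32(28)]), (np.int32(134), [np.float64(267.2), 
[... 2869 characters left out ...]
8)]), (np.int32(44), [np.float64(163.8), np.float64(211.5)], [np.int32(153), np.int32(201), np.int32(17), np.int32(19)]), (np.int32(58), [np.float64(213.3), np.float64(214.0)], [np.int32(205), np.int32(205), np.int32(19), np.int32(19)]), (np.int32(684), [np.float64(346.5), np.float64(213.8)], [np.int32(308), np.int32(205), np.int32(78), np.int32(19)]), (np.int32(64), [np.float64(183.6), np.float64(239.5)], [np.int32(175), np.int32(230), np.int32(19), np.int32(20)]), (np.int32(33), [np.float64(336.6), np.float64(246.9)], [np.int32(329), np.int32(245), np.int32(17), np.int32(5)]), (np.int32(30), [np.float64(366.0), np.float64(250.6)], [np.int32(359), np.int32(249), np.int32(17), np.int32(4)])]
```

View pics/crop1.png

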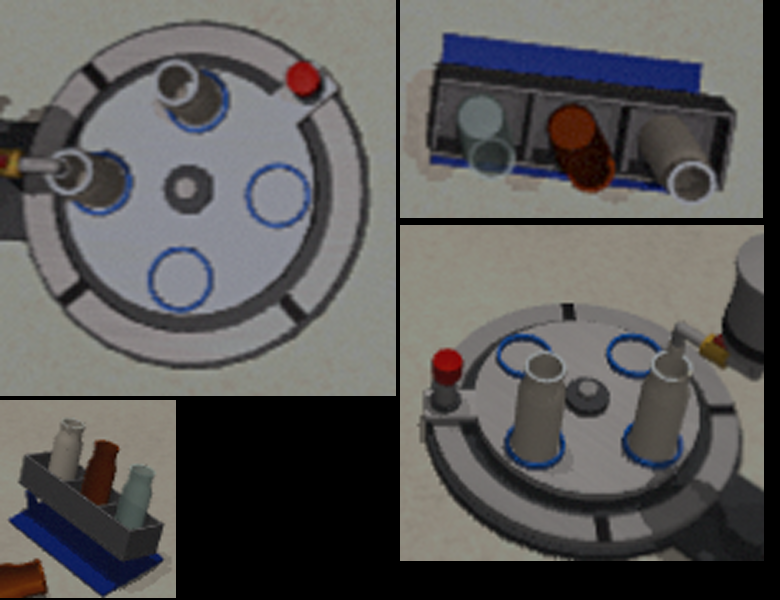

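Run:
```python
from h import *
S=Cam("scene");T=Cam("top")
def ringc(n,c,cen):
    im=cv2.imread(f"pics/{n}0.png")[:,:,::-1].copy()
    m,_=blobs(im,(100,80,60),(125,255,255)); ys,xs=np.nonzero(m)
    k=np.hypot(xs-cen[0],ys-cen[1])<14
    P=c.plane(np.c_[xs,ys][k],.050)
    f=lambda p:np.hypot(P[:,0]-p[0],P[:,1]-p[1])-.027
    r=least_squares(f,P[:,:2].mean(0),loss="soft_l1",f_scale=.002)
    return r.x,np.abs(r.fun).mean(),k.sum()
cs={"next":((342,215),(183.6,239.5)),"right":((302,215),(213.3,214)),"out":((349,248),(163,211)),"far":((308,248),(190,185))}
for k,(a,b) in cs.items(): print(k,ringc("scene",S,a),ringc("top",T,b))
print("mouth amber",tri(S,(228,120.5),T,(352.8,246.5)), tri(S,(212.3,111.5),T,(382.5,250)), tri(S,(244,134.5),T,(323,242.5)))
print("knob",tri(S,(276.5,219.5),T,(221.2,178.4)))
g=T.plane([(308.6,205.6),(386.5,214.1)],.0);print(g,np.arctan2(*(g[0]-g[1])[[0,1]])) 
g=T.plane([(307,215.3),(395.5,225.5)],.1);print(g,np.linalg.norm(g[0]-g[1]),np.arctan2(*(g[0]-g[1])[[0,1]])) 
g=T.plane([(305,243),(392,253.5)],.085);print(g)
```

```text
next (array([0.50884954, 0.21472393]), np.float64(0.0020505266974266147), np.int64(90)) (array([0.50362718, 0.21256305]), np.float64(0.0011059217753996331), np.int64(87))
right (array([0.581796  , 0.12880742]), np.float64(0.0019606753668439648), np.int64(73)) (array([0.57688958, 0.12626234]), np.float64(0.0011813003507454148), np.int64(88))
out (array([0.59496409, 0.28732399]), np.float64(0.0015777406019282416), np.int64(74)) (array([0.59015648, 0.28595537]), np.float64(0.0011468258713117994), np.int64(61))
far (array([0.66773792, 0.20107356]), np.float64(0.00149463906787692), np.int64(76)) (array([0.6632432 , 0.19984144]), np.float64(0.0011540128296249753), np.int64(56))
mouth amber (array([ 0.47752589, -0.25675093,  0.15034552]), np.float64(0.2414442990332759)) (array([ 0.46797667, -0.33615514,  0.14579103]), np.float64(0.5093101620184939)) (array([ 0.48867962, -0.17935732,  0.13773116]), np.float64(0.0026092086272626602))
knob (array([0.67490783, 0.09934574, 0.09434098]), np.float64(0.19000650808595765))
[[ 6.02069474e-01 -1.57275662e-01  0.00000000e+00]
 [ 5.73491047e-01 -3.90236444e-01  2.22044605e-16]] 0.12206495450592822
[[ 0.56537099 -0.14197602  0.1       ]
 [ 0.53415693 -0.38628983  0.1       ]] 0.24629972067258593 0.127073738493905
[[ 0.48847526 -0.13567904  0.085     ]
 [ 0.45712527 -0.37671155  0.085     ]]
```

The crop shows amber in the middle compartment, with its mouth at top (353,246) and scene (228,120). The larger lying bottle is the look-alike. Next I need a delta helper, then I'll move above the bin.

```bash
cat >> h.py <<'E'
def frame(yaz,zdir):   # tool y near azimuth yaz, z = zdir
    z=np.array(zdir,float);z/=np.linalg.norm(z); y=np.array([np.cos(yaz),np.sin(yaz),0]); y-=z*(y@z); y/=np.linalg.norm(y)
    return np.c_[np.cross(y,z),y,z]
def delta(targets):
    o=robot.get_obs(); C=R.from_euler("xyz",o["ee_rot"]).as_matrix()
    print("t",round(o["time"],2),"at",o["tool_pos"].round(4),"j",o["joint_positions"].round(2),"w",round(o["width"],4),"F",o["wrist_force"].round(1))
    for p,M in targets:
        M=C if M is None else M
        print((C.T@(np.array(p)-o["tool_pos"])).round(4).tolist(), R.from_matrix(C.T@M).as_rotvec().round(3).tolist())
PSI=-.127; AX=np.array([-np.sin(.349)*np.cos(PSI),-np.sin(.349)*np.sin(PSI),np.cos(.349)])
E
python3 - <<'E'
from h import *
m=Cam("top").plane([(352.8,246.5)],.152)[0]; print(m)
M=frame(PSI,-AX); g=np.array([.478,-.257,.153])-.039*AX; print("grasp",g,AX)
C=R.from_euler("xyz",robot.get_obs()["ee_rot"]).as_matrix(); print(C.round(3))
D=frame(PSI,[0,0,-1])
delta([([.35,.15,.30],D),(g+.14*AX,M),(g,M)])
E
```

```text
[ 0.47718661 -0.25600959  0.152     ]
grasp [ 0.49122897 -0.25868917  0.11635111] [-0.33920425  0.04331205  0.93971514]
[[-0.922  0.388 -0.001]
 [ 0.388  0.922 -0.002]
 [ 0.    -0.002 -1.   ]]
t 0.1 at [0.2134 0.5064 0.2294] j [ 1.07  0.09  1.37 -0.    1.68 -0.1 ] w 0.0933 F [-0.5 -0.1 -0.8]
[-0.2643, -0.2756, -0.0701] [-0.002, 0.001, 1.299]
[-0.507, -0.6101, -0.0174] [-0.3, -0.225, 1.285]
[-0.5532, -0.597, 0.1142] [-0.3, -0.225, 1.285]
```

>>> drive_tool:
  series:
    - [0.08,[-0.03,-0.03,-0.04],[0,0,0.18]]
    - [0.08,[-0.07,-0.07,-0.06],[0,0,0.36]]
    - [0.08,[-0.11,-0.11,-0.07],[0,0,0.54]]
    - [0.08,[-0.15,-0.15,-0.07],[0,0,0.72]]
    - [0.08,[-0.19,-0.19,-0.07],[0,0,0.9]]

```text
time: 0.72
tool_pos: [0.3151, 0.2563, 0.3003]
ee_rot: [3.141, 0.0, 1.837]
wrist_force: [0.3, 1.1, -0.9]
width: 0.0801
finger_force: 0.0
```

Run:
```python
from h import *
M=frame(PSI,-AX); g=np.array([.478,-.257,.153])-.039*AX
delta([(g+.14*AX,M),(g,M)])
```

```text
t 0.72 at [0.3151 0.2563 0.3003] j [ 0.54 -0.24  1.54 -0.    1.84  0.28] w 0.0801 F [ 0.3  1.1 -0.9]
[-0.5248, -0.01, 0.0524] [-0.344, -0.069, 0.39]
[-0.5432, 0.0342, 0.184] [-0.344, -0.069, 0.39]
```

>>> drive_tool:
  series:
    - [0.08,[-0.055,0,0],[-0.04,0,0.05]]
    - [0.08,[-0.11,0,0],[-0.08,0,0.1]]
    - [0.08,[-0.165,0,0],[-0.12,-0.02,0.15]]
    - [0.08,[-0.22,0,0],[-0.16,-0.03,0.2]]
    - [0.08,[-0.275,0,0],[-0.2,-0.04,0.25]]

```text
time: 1.35
tool_pos: [0.3887, -0.0085, 0.3002]
ee_rot: [2.937, 0.015, 1.589]
wrist_force: [0.5, -0.8, -0.2]
width: 0.0798
finger_force: 0.0
```

Run:
```python
from h import *
M=frame(PSI,-AX); g=np.array([.478,-.257,.153])-.039*AX
delta([(g+.14*AX,M),(g,M)])
```

```text
t 1.35 at [ 0.3887 -0.0085  0.3002] j [-0.19 -0.43  1.69  0.03  1.68 -0.21] w 0.0798 F [ 0.5 -0.8 -0.2]
[-0.2443, 0.0382, 0.0649] [-0.143, -0.026, 0.144]
[-0.2493, 0.0579, 0.2035] [-0.143, -0.026, 0.144]
```

>>> drive_tool:
  series:
    - [0.08,[-0.055,0.008,0.008],[-0.03,0,0.03]]
    - [0.08,[-0.11,0.016,0.02],[-0.06,-0.01,0.06]]
    - [0.08,[-0.165,0.024,0.035],[-0.09,-0.02,0.09]]
    - [0.08,[-0.21,0.032,0.055],[-0.12,-0.022,0.12]]
    - [0.08,[-0.244,0.038,0.065],[-0.143,-0.026,0.144]]

```text
time: 1.98
tool_pos: [0.4432, -0.2523, 0.2458]
ee_rot: [2.796, -0.002, 1.442]
wrist_force: [-0.7, 0.1, 0.7]
width: 0.0799
finger_force: 0.0
```

Run:
```python
from h import *
M=frame(PSI,-AX); g=np.array([.478,-.257,.153])-.039*AX
delta([(g+.06*AX,M),(g,M)])
a=[imaging.snapshot(n)[:,:,::-1] for n in("scene","top")]
f=lambda im,x,y,w,h,k:cv2.resize(im[y:y+h,x:x+w],None,fx=k,fy=k,interpolation=cv2.INTER_CUBIC)
cv2.imwrite("pics/pre.png",np.hstack([f(a[0],150,40,130,150,3),f(a[1],290,150,130,150,3)]))
```

```text
t 1.98 at [ 0.4432 -0.2523  0.2458] j [-0.76 -0.23  1.68  0.2   1.42 -0.63] w 0.0799 F [-0.7  0.1  0.7]
[-0.0003, 0.0016, 0.0782] [-0.004, -0.001, -0.002]
[-0.0004, 0.0018, 0.1382] [-0.004, -0.001, -0.002]
```

View pics/pre.png

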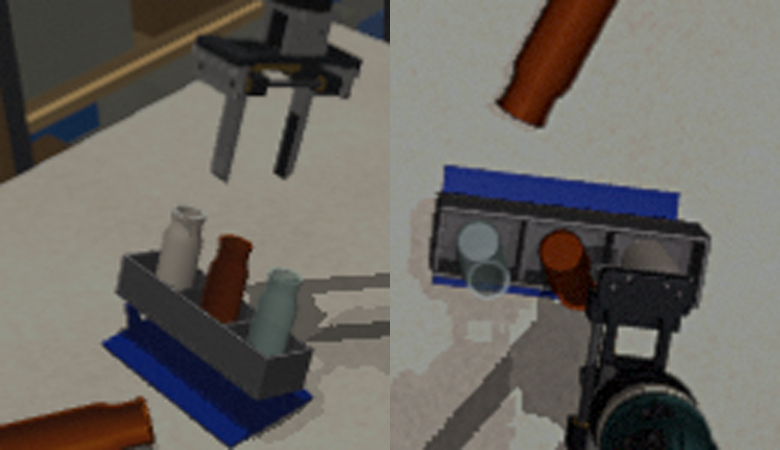

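The gripper hangs above the amber bottle with its fingers front and back. I'm descending along the bottle axis.

>>> drive_tool:
  series:
    - [0.08,[0,0.001,0.03],[0,0,0]]
    - [0.08,[0,0.001,0.06],[0,0,0]]
    - [0.08,[0,0.0015,0.085],[0,0,0]]
    - [0.08,[0,0.0015,0.1],[0,0,0]]
    - [0.08,[0,0.0015,0.1],[0,0,0]]

```text
time: 2.7
tool_pos: [0.4788, -0.2541, 0.1535]
ee_rot: [2.796, -0.001, 1.446]
wrist_force: [0.2, -0.3, 0.4]
width: 0.08
finger_force: 0.0
```

Run:
```python
from h import *
S=Cam("scene");T=Cam("top")
M=frame(PSI,-AX); g=np.array([.478,-.257,.153])-.039*AX
P=np.array([.4432,-.2523,.2458])-.025*AX
print("old tips",S.proj([P+M[:,1]*.04,P-M[:,1]*.04]))
delta([(g,M)])
a=[imaging.snapshot(n)[:,:,::-1] for n in("scene","top")]
f=lambda im,x,y,w,h,k:cv2.resize(im[y:y+h,x:x+w],None,fx=k,fy=k,interpolation=cv2.INTER_CUBIC)
cv2.imwrite("pics/pre2.png",np.hstack([f(a[0],180,70,90,100,4.3),f(a[1],290,180,90,100,4.3)]))
```

```text
old tips [[224.25371722  99.09018546]
 [242.63402969  97.91759025]]
t 2.7 at [ 0.4788 -0.2541  0.1535] j [-0.71 -0.12  1.77  0.2   1.21 -0.63] w 0.08 F [ 0.2 -0.3  0.4]
[-0.0031, -0.0004, 0.0393] [-0.004, -0.002, 0.002]
```

View pics/pre2.png

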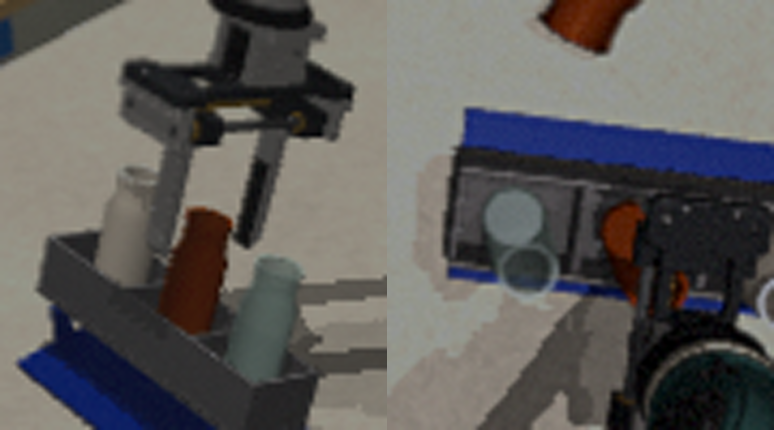

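>>> drive_tool:
  series:
    - [0.08,[-0.003,0,0.015],[0,0,0]]
    - [0.08,[-0.003,0,0.028],[0,0,0]]
    - [0.08,[-0.003,0,0.039],[0,0,0]]
    - [0.08,[-0.003,0,0.039],[0,0,0]]

```text
time: 3.3
tool_pos: [0.4913, -0.2592, 0.1159]
ee_rot: [2.797, -0.001, 1.445]
wrist_force: [-0.3, -0.8, -0.1]
width: 0.0799
finger_force: 0.0
```

>>> drive_tool:
  series:
    - [0.05,[0,0,0],[0,0,0]]
    - [0.03,[0,0,0],[0,0,0]]
    - [0.03,[0,0,0],[0,0,0]]
    - [0.03,[0,0,0],[0,0,0]]
    - [0.03,[0,0,0],[0,0,0]]

```text
time: 3.92
tool_pos: [0.4917, -0.2599, 0.118]
ee_rot: [2.794, 0.001, 1.445]
wrist_force: [-0.5, -0.3, 1.7]
width: 0.0437
finger_force: 30.0
```

>>> drive_tool:
  series:
    - [0.03,[0,0,-0.02],[0,0,0]]
    - [0.03,[0,0,-0.05],[0,0,0]]
    - [0.03,[0,0,-0.08],[0,0,0]]
    - [0.03,[0,0,-0.11],[0,0,0]]
    - [0.03,[0,0,-0.14],[0,0,0]]

```text
time: 4.55
tool_pos: [0.444, -0.2535, 0.2499]
ee_rot: [2.795, -0.0, 1.445]
wrist_force: [0.6, -0.7, -1.1]
width: 0.0436
finger_force: 30.0
```

Run:
```python
from h import *
D=frame(-.1,[0,0,-1])
delta([([.42,0,.30],D),([.44,.10,.29],D),([.506,.2135,.25],D)])
```

```text
t 4.55 at [ 0.444  -0.2535  0.2499] j [-0.76 -0.23  1.67  0.2   1.42 -0.64] w 0.0436 F [ 0.6 -0.7 -1.1]
[0.2485, -0.0353, -0.066] [0.347, 0.004, -0.026]
[0.3502, -0.0318, -0.0542] [0.347, 0.004, -0.026]
[0.4711, 0.0028, 0.0009] [0.347, 0.004, -0.026]
```

>>> drive_tool:
  series:
    - [0.03,[0.03,-0.005,-0.015],[0.05,0,0]]
    - [0.03,[0.08,-0.012,-0.03],[0.12,0,-0.01]]
    - [0.03,[0.135,-0.02,-0.045],[0.2,0,-0.015]]
    - [0.03,[0.19,-0.028,-0.056],[0.27,0,-0.02]]
    - [0.03,[0.245,-0.035,-0.066],[0.347,0.004,-0.026]]

```text
time: 5.18
tool_pos: [0.42, -0.0019, 0.3001]
ee_rot: [-3.141, 0.001, 1.471]
wrist_force: [1.1, -1.3, -1.3]
width: 0.0434
finger_force: 30.0
```

Run:
```python
from h import *
D=frame(-.1,[0,0,-1])
delta([([.44,.10,.29],D),([.506,.2135,.23],D)])
```

```text
t 5.17 at [ 0.42   -0.0019  0.3001] j [-0.14 -0.21  1.51 -0.    1.84 -0.04] w 0.0434 F [ 1.1 -1.3 -1.3]
[0.1034, 0.0098, 0.0099] [-0.001, 0.001, 0.0]
[0.223, 0.0642, 0.0698] [-0.001, 0.001, 0.0]
```

>>> drive_tool:
  series:
    - [0.03,[0.04,0.01,0.01],[0,0,0]]
    - [0.03,[0.09,0.022,0.02],[0,0,0]]
    - [0.03,[0.14,0.036,0.035],[0,0,0]]
    - [0.03,[0.185,0.05,0.05],[0,0,0]]
    - [0.03,[0.223,0.064,0.07],[0,0,0]]

```text
time: 5.8
tool_pos: [0.5068, 0.2138, 0.2288]
ee_rot: [3.141, 0.0, 1.472]
wrist_force: [-0.0, -1.0, -1.4]
width: 0.0432
finger_force: 30.0
```

>>> drive_tool:
  series:
    - [0.03,[0,0,0.03],[0,0,0]]
    - [0.03,[0,0,0.06],[0,0,0]]
    - [0.03,[0,0,0.085],[0,0,0]]
    - [0.03,[0,0,0.085],[0,0,0]]

```text
time: 6.3
tool_pos: [0.5045, 0.2112, 0.1413]
ee_rot: [-3.136, 0.003, 1.471]
wrist_force: [-0.4, 0.1, -1.3]
width: 0.0434
finger_force: 30.0
```

Run:
```python
from h import *
S=Cam("scene");T=Cam("top")
D=frame(-.1,[0,0,-1])
delta([([.506,.2135,.12],D)])
a=[imaging.snapshot(n)[:,:,::-1] for n in("scene","top")]
for n,i in zip("ST",a): cv2.imwrite(f"pics/pl_{n}.png",i)
p=robot.get_obs()["tool_pos"]; print("expected",S.proj([p-[0,0,.076],p+[0,0,.039]]),T.proj([p-[0,0,.076],p+[0,0,.039]]))
f=lambda im,x,y,w,h,k:cv2.resize(im[y:y+h,x:x+w],None,fx=k,fy=k,interpolation=cv2.INTER_CUBIC)
cv2.imwrite("pics/pl1.png",np.hstack([f(a[0],290,130,90,130,4.3),f(a[1],140,180,90,130,4.3)]))
```

```text
t 6.3 at [0.5045 0.2112 0.1413] j [ 0.29  0.12  1.51 -0.    1.52  0.39] w 0.0434 F [-0.4  0.1 -1.3]
[0.0025, 0.0013, 0.0213] [-0.006, 0.003, 0.0]
expected [[344.04075844 210.63301034]
 [350.27479026 180.95758699]] [[183.18405543 238.08603728]
 [175.43766705 237.03671221]]
```

View pics/pl1.png

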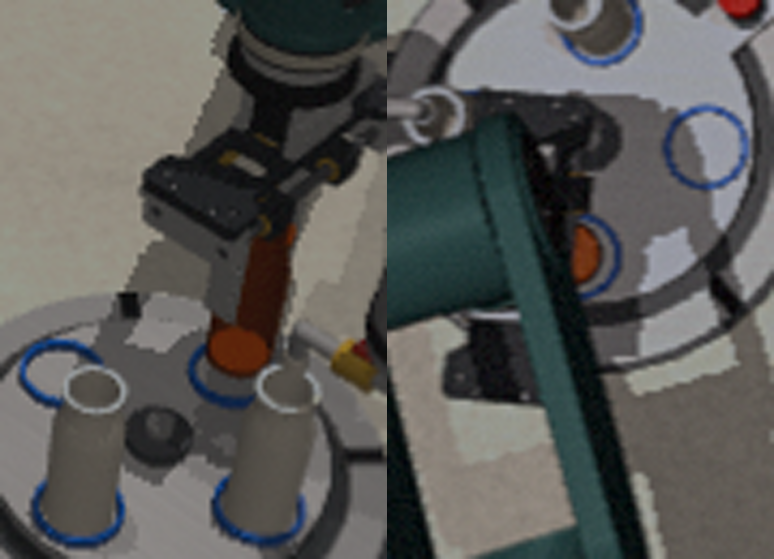

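The bottle is held upright just above the place_next ring. The bright base disc shows through the glass at scene ~(345,212). I'll fit that disc against the ring in both views.

Run:
```python
from h import *
for n,cn,c in(("S","scene",(345,212)),("T","top",(186,238))):
    C=Cam(cn); im=cv2.imread(f"pics/pl_{n}.png")[:,:,::-1].copy(); hsv=cv2.cvtColor(im,cv2.COLOR_RGB2HSV)
    x,y=c; print(hsv[y-8:y+9:2,x-8:x+9:4].tolist()) if n=="S" else 0
    for v in (110,130,150):
        m,b=blobs(im,(0,100,v),(20,255,255),20)
        for a,cc,bb in b:
            if np.hypot(*(cc-c))<15:
                ys,xs=np.nonzero(m[bb[1]:bb[1]+bb[3],bb[0]:bb[0]+bb[2]]); P=C.plane(np.c_[xs+bb[0],ys+bb[1]],.066)
                print(n,v,a,cc,bb,"mid",(P[:,:2].max(0)+P[:,:2].min(0))/2,"size",np.ptp(P[:,:2],axis=0),"mean",P.mean(0))
```

```text
[[[24, 10, 122], [11, 167, 49], [10, 190, 47], [8, 198, 45], [8, 188, 38]], [[12, 11, 111], [8, 207, 53], [10, 220, 80], [7, 200, 46], [6, 188, 38]], [[10, 9, 82], [9, 228, 93], [10, 227, 92], [10, 227, 91], [7, 152, 42]], [[110, 180, 65], [10, 228, 93], [9, 227, 91], [10, 228, 93], [10, 157, 47]], [[113, 61, 54], [10, 228, 94], [10, 228, 93], [10, 227, 92], [8, 78, 59]], [[10, 9, 83], [10, 228, 94], [11, 228, 94], [10, 227, 92], [108, 41, 80]], [[10, 9, 82], [9, 115, 51], [9, 216, 65], [9, 147, 52], [23, 9, 112]], [[165, 6, 80], [165, 8, 65], [9, 32, 56], [75, 5, 95], [20, 37, 82]], [[108, 215, 83], [0, 4, 64], [15, 8, 64], [45, 10, 107], [16, 35, 81]]]
T 110 27 [185.4 238.8] [184 234   4  10] mid [0.50539169 0.20552215] size [0.02574435 0.0087472 ] mean [0.50456881 0.20570166 0.066     ]
```

Run:
```python
from h import *
C=Cam("scene"); im=cv2.imread("pics/pl_S.png")[:,:,::-1].copy()
for v in(70,80):
    m,b=blobs(im,(0,200,v),(20,255,255),20)
    for a,cc,bb in b:
        if np.hypot(*(cc-(345,212)))<12:
            ys,xs=np.nonzero(m[bb[1]:bb[1]+bb[3],bb[0]:bb[0]+bb[2]])
            for z in(.065,.069): 
                P=C.plane(np.c_[xs+bb[0],ys+bb[1]],z); print(v,a,cc,bb,z,"mid",(P[:,:2].max(0)+P[:,:2].min(0))/2,"size",np.ptp(P[:,:2],axis=0),"mean",P.mean(0))
```

```text
70 104 [344.9 210.7] [339 206  13  10] 0.065 mid [0.50150619 0.2120119 ] size [0.03677434 0.03667629] mean [0.50168475 0.21240371 0.065     ]
70 104 [344.9 210.7] [339 206  13  10] 0.069 mid [0.50511872 0.21354075] size [0.03660871 0.0365111 ] mean [0.50529648 0.21393079 0.069     ]
80 99 [345.1 210.8] [339 206  13  10] 0.065 mid [0.5016466 0.213066 ] size [0.03649354 0.0345681 ] mean [0.50185937 0.2129717  0.065     ]
80 99 [345.1 210.8] [339 206  13  10] 0.069 mid [0.50525849 0.2145901 ] size [0.03632917 0.03441241] mean [0.50547031 0.21449623 0.069     ]
```

>>> drive_tool:
  series:
    - [0.03,[0,0.0005,0.005],[-0.006,0.003,0]]
    - [0.03,[0,0.0005,0.01],[-0.006,0.003,0]]
    - [0.03,[0,0.0005,0.014],[-0.006,0.003,0]]
    - [0.03,[0,0.0005,0.018],[-0.006,0.003,0]]
    - [0.03,[0,0.0005,0.018],[-0.006,0.003,0]]

```text
time: 7.02
tool_pos: [0.5066, 0.2115, 0.1259]
ee_rot: [3.136, -0.002, 1.471]
wrist_force: [-0.1, 0.6, -1.3]
width: 0.0436
finger_force: 30.0
```

Run:
```python
from h import *
delta([([.505,.211,.1175],None)])
a=[imaging.snapshot(n)[:,:,::-1] for n in("scene","top")]
for n,i in zip("ST",a): cv2.imwrite(f"pics/pm_{n}.png",i)
f=lambda im,x,y,w,h,k:cv2.resize(im[y:y+h,x:x+w],None,fx=k,fy=k,interpolation=cv2.INTER_CUBIC)
cv2.imwrite("pics/pm.png",np.hstack([f(a[0],320,185,48,48,8),f(a[1],165,215,48,48,8)]))
```

```text
t 7.03 at [0.5066 0.2115 0.1259] j [ 0.29  0.12  1.54 -0.    1.47  0.39] w 0.0436 F [-0.1  0.6 -1.3]
[-0.0007, -0.0016, 0.0083] [0.0, 0.0, 0.0]
```

View pics/pm.png

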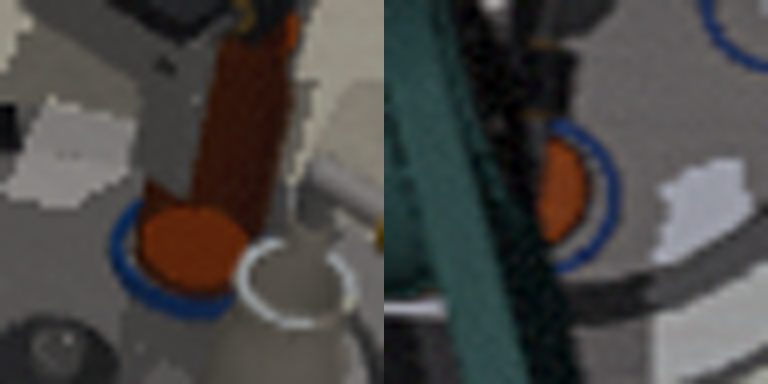

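The bottle sits inside the ring, about 1.8 mm too far in +x. I'll correct that while lowering to the floor.

>>> drive_tool:
  series:
    - [0.03,[0,-0.0017,0],[0,0,0]]
    - [0.03,[0,-0.0017,0.003],[0,0,0]]
    - [0.03,[0,-0.0017,0.006],[0,0,0]]
    - [0.03,[0,-0.0017,0.0083],[0,0,0]]
    - [0.03,[0,-0.0017,0.0083],[0,0,0]]

```text
time: 7.75
tool_pos: [0.5051, 0.2118, 0.1182]
ee_rot: [3.135, -0.002, 1.471]
wrist_force: [-0.6, -0.9, -0.0]
width: 0.0435
finger_force: 30.0
```

>>> drive_tool:
  series:
    - [0.03,[0,0,0.001],[0,0,0]]
    - [0.03,[0,0,0.002],[0,0,0]]
    - [0.03,[0,0,0.003],[0,0,0]]
    - [0.03,[0,0,0.003],[0,0,0]]

```text
time: 8.25
tool_pos: [0.5054, 0.2123, 0.1181]
ee_rot: [3.134, -0.004, 1.471]
wrist_force: [-5.3, -0.7, 11.7]
width: 0.0436
finger_force: 30.0
```

>>> drive_tool:
  series:
    - [0.03,[0,0,-0.002],[0,0,0]]
    - [0.06,[0,0,-0.002],[0,0,0]]
    - [0.07,[0,0,-0.002],[0,0,0]]
    - [0.07,[0,0,-0.002],[0,0,0]]

```text
time: 8.75
tool_pos: [0.5051, 0.2116, 0.1165]
ee_rot: [3.136, -0.002, 1.471]
wrist_force: [0.2, 0.4, 0.4]
width: 0.0686
finger_force: 0.0
```

>>> drive_tool:
  series:
    - [0.07,[0,0,-0.02],[0,0,0]]
    - [0.07,[0,0,-0.045],[0,0,0]]
    - [0.07,[0,0,-0.075],[0,0,0]]
    - [0.07,[-0.05,0,-0.1],[0,0,0]]
    - [0.07,[-0.1,0,-0.12],[0,0,0]]

```text
time: 9.38
tool_pos: [0.4945, 0.1113, 0.2377]
ee_rot: [3.134, -0.002, 1.473]
wrist_force: [1.0, 0.2, -0.3]
width: 0.0701
finger_force: 0.0
```

Run:
```python
from h import *
D=frame(-.1,[0,0,-1])
delta([([.62,.10,.20],D),([.675,.0993,.16],D),([.675,.0993,.104],D)])
a=[imaging.snapshot(n)[:,:,::-1] for n in("scene","top")]
for n,i in zip("ST",a): cv2.imwrite(f"pics/po_{n}.png",i)
f=lambda im,x,y,w,h,k:cv2.resize(im[y:y+h,x:x+w],None,fx=k,fy=k,interpolation=cv2.INTER_CUBIC)
cv2.imwrite("pics/po.png",np.hstack([f(a[0],265,165,120,125,3.3),f(a[1],130,155,115,125,3.3)]))
```

```text
t 9.38 at [0.4945 0.1113 0.2377] j [ 0.11 -0.02  1.46  0.    1.69  0.21] w 0.0701 F [ 1.   0.2 -0.3]
[0.0009, 0.1257, 0.0387] [0.007, -0.002, 0.002]
[0.0055, 0.1802, 0.0791] [0.007, -0.002, 0.002]
[0.0054, 0.1798, 0.1351] [0.007, -0.002, 0.002]
```

View pics/po.png

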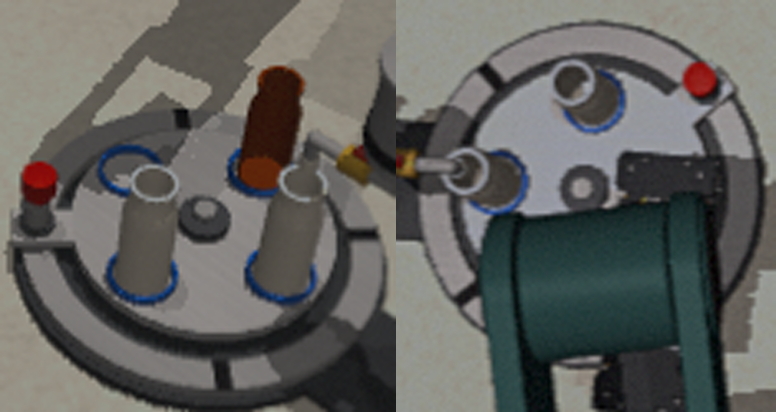

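Amber stands upright in its ring (scene crop, base at 262,172). Next is the red knob.

>>> drive_tool:
  series:
    - [0.06,[0.002,0.045,0],[0,0,0]]
    - [0.06,[0.003,0.1,0],[0,0,0]]
    - [0.06,[0.005,0.15,0.02],[0.007,-0.002,0.002]]
    - [0.06,[0.006,0.18,0.06],[0.007,-0.002,0.002]]
    - [0.06,[0.006,0.18,0.09],[0.007,-0.002,0.002]]

```text
time: 10.1
tool_pos: [0.6756, 0.1008, 0.1431]
ee_rot: [-3.137, 0.0, 1.469]
wrist_force: [-1.1, 0.4, -0.8]
width: 0.0598
finger_force: 0.0
```

Run:
```python
from h import *
D=frame(-.1,[0,0,-1])
delta([([.675,.0998,.104],D)])
a=[imaging.snapshot(n)[:,:,::-1] for n in("scene","top")]
for n,i in zip("ST",a): cv2.imwrite(f"pics/kn_{n}.png",i)
f=lambda im,x,y,w,h,k:cv2.resize(im[y:y+h,x:x+w],None,fx=k,fy=k,interpolation=cv2.INTER_CUBIC)
cv2.imwrite("pics/kn.png",np.hstack([f(a[0],245,155,130,125,3.05),f(a[1],130,155,115,125,3.05)]))
```

```text
t 10.1 at [0.6756 0.1008 0.1431] j [0.06 0.42 1.14 0.   1.59 0.17] w 0.0598 F [-1.1  0.4 -0.8]
[-0.001, -0.0003, 0.0391] [-0.005, 0.0, -0.002]
```

View pics/kn.png

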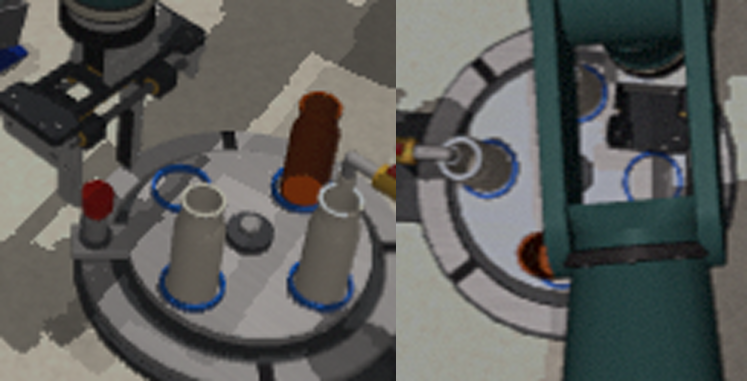

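The fingers straddle the knob (crop 97,198). Descending and closing.

>>> drive_tool:
  series:
    - [0.06,[-0.001,0,0.015],[-0.005,0,0]]
    - [0.06,[-0.001,0,0.03],[-0.005,0,0]]
    - [0.06,[-0.001,0,0.039],[-0.005,0,0]]
    - [0.045,[-0.001,0,0.039],[-0.005,0,0]]
    - [0.02,[-0.001,0,0.039],[-0.005,0,0]]

```text
time: 10.82
tool_pos: [0.6749, 0.0993, 0.1097]
ee_rot: [3.136, -0.0, 1.469]
wrist_force: [0.0, 0.1, -0.0]
width: 0.0435
finger_force: 0.0
```

>>> drive_tool:
  series:
    - [0.02,[0,0,0],[0,0,0]]
    - [0.02,[0,0,0],[0,0,0]]
    - [0.02,[0,0,0],[0,0,0]]

```text
time: 11.2
tool_pos: [0.6748, 0.0996, 0.1098]
ee_rot: [3.136, -0.001, 1.469]
wrist_force: [-1.2, 2.0, 2.7]
width: 0.0289
finger_force: 30.0
```

>>> drive_tool:
  series:
    - [0.02,[0,0,-0.004],[0,0,0]]
    - [0.02,[0,0,-0.008],[0,0,0]]
    - [0.02,[0,0,-0.012],[0,0,0]]
    - [0.02,[0,0,-0.0155],[0,0,0]]
    - [0.02,[0,0,-0.0155],[0,0,0]]

```text
time: 11.82
tool_pos: [0.674, 0.0991, 0.1237]
ee_rot: [3.139, 0.0, 1.469]
wrist_force: [-0.1, 0.4, -9.6]
width: 0.0287
finger_force: 30.0
```

Run:
```python
from h import *
o=robot.get_obs();p=o["tool_pos"];C=np.array([.584,.2067])
k=C+.14*np.array([np.cos(-.8654),np.sin(-.8654)]);print(k)
T=[]
for a in (8,18,29,40,51,62,73,82,90):
    t=-.8654-np.radians(a); T.append((np.r_[C+.14*np.array([np.cos(t),np.sin(t)])-k+[.6748,.0996],p[2]],None))
delta(T)
a=[imaging.snapshot(n)[:,:,::-1] for n in("scene","top")]
m,b=blobs(a[0][:,:,::-1].copy(),(0,190,120),(4,255,255),5);print(b)
m,b=blobs(a[0][:,:,::-1].copy(),(0,150,60),(4,255,255),5);print(b)
```

```text
[0.67476699 0.10011035]
t 11.82 at [0.674  0.0991 0.1237] j [ 0.06  0.42  1.18 -0.    1.54  0.17] w 0.0287 F [-0.1  0.4 -9.6]
[-0.0125, -0.0137, -0.0] [0.0, 0.0, 0.0]
[-0.0259, -0.0341, -0.0001] [0.0, 0.0, 0.0]
[-0.0363, -0.0589, -0.0001] [0.0, 0.0, 0.0]
[-0.0417, -0.0852, -0.0002] [0.0, 0.0, 0.0]
[-0.0421, -0.112, -0.0003] [0.0, 0.0, 0.0]
[-0.0373, -0.1384, -0.0003] [0.0, 0.0, 0.0]
[-0.0276, -0.1634, -0.0004] [0.0, 0.0, 0.0]
[-0.0162, -0.1822, -0.0004] [0.0, 0.0, 0.0]
[-0.0037, -0.1972, -0.0005] [0.0, 0.0, 0.0]
[(np.int32(136), array([396.8, 372. ]), array([391, 366,  13,  13], dtype=int32))]
[(np.int32(7), array([373.4, 210.6]), array([372, 209,   3,   4], dtype=int32)), (np.int32(61), array([278.2, 216.5]), array([276, 211,   6,  13], dtype=int32)), (np.int32(171), array([396.3, 372.7]), array([389, 366,  15,  15], dtype=int32))]
```

The wrist reads 9.6 N down, so the plunger is up about 16 mm. I'm turning along the arc.

>>> drive_tool:
  series:
    - [0.02,[-0.005,-0.005,0],[0,0,0]]
    - [0.02,[-0.0125,-0.0137,0],[0,0,0]]
    - [0.02,[-0.0197,-0.0235,0],[0,0,0]]
    - [0.02,[-0.026,-0.0341,0],[0,0,0]]
    - [0.02,[-0.0315,-0.0455,0],[0,0,0]]

```text
time: 12.55
tool_pos: [0.6249, 0.0725, 0.1244]
ee_rot: [3.138, -0.001, 1.469]
wrist_force: [1.1, 1.4, -9.8]
width: 0.029
finger_force: 30.0
```

```bash
cat > arc.py <<'E'
from h import *
o=robot.get_obs();p=o["tool_pos"];C=np.array([.584,.2067])
v=p[:2]-C; print("r",np.hypot(*v),"turned deg",np.degrees(-.8654-np.arctan2(v[1],v[0])))
import sys
A=[float(x) for x in sys.argv[1:]]
T=[]
for a in A:
    t=-.8654-np.radians(a); T.append((np.r_[C+.14*np.array([np.cos(t),np.sin(t)])-[0,.0005],.1237],None))
delta(T)
E
python3 arc.py 29 35 41 47 53 59
```

```text
r 0.14031046066135253 turned deg 23.450937727648324
t 12.55 at [0.6249 0.0725 0.1244] j [0.03 0.3  1.33 0.   1.5  0.13] w 0.029 F [ 1.1  1.4 -9.8]
[-0.0049, -0.0128, 0.0006] [0.0, 0.0, 0.0]
[-0.0085, -0.027, 0.0006] [0.0, 0.0, 0.0]
[-0.0106, -0.0415, 0.0005] [0.0, 0.0, 0.0]
[-0.0111, -0.0562, 0.0004] [0.0, 0.0, 0.0]
[-0.0102, -0.0708, 0.0004] [0.0, 0.0, 0.0]
[-0.0077, -0.0852, 0.0003] [0.0, 0.0, 0.0]
```

>>> drive_tool:
  series:
    - [0.02,[-0.005,-0.013,0],[0,0,0]]
    - [0.02,[-0.0085,-0.027,0],[0,0,0]]
    - [0.02,[-0.0106,-0.0415,0],[0,0,0]]
    - [0.02,[-0.0111,-0.0562,0],[0,0,0]]
    - [0.02,[-0.0102,-0.0708,0],[0,0,0]]

```text
time: 13.18
tool_pos: [0.5539, 0.0698, 0.1244]
ee_rot: [3.136, -0.001, 1.469]
wrist_force: [1.3, 2.8, -10.0]
width: 0.029
finger_force: 30.0
```

```bash
python3 arc.py 59 65 71 76 81 85 88 90
```

```text
r 0.14016257332953092 turned deg 52.83737051492501
t 13.18 at [0.5539 0.0698 0.1244] j [ 0.02  0.15  1.52 -0.    1.47  0.13] w 0.029 F [  1.3   2.8 -10. ]
[0.0022, -0.0148, 0.0006] [0.0, 0.0, 0.0]
[0.0062, -0.0289, 0.0005] [0.0, 0.0, 0.0]
[0.0116, -0.0425, 0.0004] [0.0, 0.0, 0.0]
[0.0172, -0.0533, 0.0004] [0.0, 0.0, 0.0]
[0.0237, -0.0637, 0.0003] [0.0, 0.0, 0.0]
[0.0296, -0.0715, 0.0003] [0.0, 0.0, 0.0]
[0.0343, -0.0771, 0.0003] [0.0, 0.0, 0.0]
[0.0376, -0.0807, 0.0003] [0.0, 0.0, 0.0]
```

>>> drive_tool:
  series:
    - [0.02,[0.0022,-0.0148,0],[0,0,0]]
    - [0.02,[0.0062,-0.0289,0],[0,0,0]]
    - [0.02,[0.0116,-0.0425,0],[0,0,0]]
    - [0.02,[0.0172,-0.0533,0],[0,0,0]]
    - [0.02,[0.0237,-0.0637,0],[0,0,0]]

```text
time: 13.8
tool_pos: [0.4933, 0.1, 0.1239]
ee_rot: [3.136, 0.0, 1.469]
wrist_force: [2.4, 2.1, -9.4]
width: 0.0293
finger_force: 30.0
```

```bash
python3 arc.py 85 88 90
```

```text
r 0.1400051064804203 turned deg 80.77727805438367
t 13.8 at [0.4933 0.1    0.1239] j [ 0.09  0.03  1.65 -0.    1.46  0.19] w 0.0293 F [ 2.4  2.1 -9.4]
[0.0057, -0.0082, 0.0002] [0.0, 0.0, 0.0]
[0.0104, -0.0138, 0.0001] [0.0, 0.0, 0.0]
[0.0137, -0.0174, 0.0001] [0.0, 0.0, 0.0]
```

>>> drive_tool:
  series:
    - [0.02,[0.0057,-0.0082,0],[0,0,0]]
    - [0.02,[0.0104,-0.0138,0],[0,0,0]]
    - [0.02,[0.0137,-0.0174,0],[0,0,0]]
    - [0.02,[0.0137,-0.0174,0],[0,0,0]]

```text
time: 14.3
tool_pos: [0.4777, 0.1155, 0.1237]
ee_rot: [3.137, -0.001, 1.47]
wrist_force: [2.8, 3.1, -9.7]
width: 0.0288
finger_force: 30.0
```

>>> drive_tool:
  series:
    - [0.02,[0,0,0.003],[0,0,0]]
    - [0.02,[0,0,0.006],[0,0,0]]
    - [0.02,[0,0,0.009],[0,0,0]]
    - [0.02,[0,0,0.012],[0,0,0]]
    - [0.02,[0,0,0.012],[0,0,0]]

```text
time: 14.92
tool_pos: [0.4782, 0.115, 0.1118]
ee_rot: [3.136, -0.0, 1.469]
wrist_force: [2.7, 3.4, -6.0]
width: 0.0289
finger_force: 30.0
```

```bash
python3 arc.py 90
```

```text
r 0.1400191623121027 turned deg 89.51759290396454
t 14.93 at [0.4782 0.115  0.1118] j [ 0.12  0.01  1.69 -0.    1.44  0.22] w 0.0289 F [ 2.7  3.4 -6. ]
[0.0003, -0.0007, -0.0119] [0.0, 0.0, 0.0]
```

The force is down to 6 N at about 5 mm lift, so the pin is in the slot. I'll lower further, release and retreat.

>>> drive_tool:
  series:
    - [0.02,[0,0,0.003],[0,0,0]]
    - [0.045,[0,0,0.003],[0,0,0]]
    - [0.05,[0,0,0.003],[0,0,0]]
    - [0.05,[0,0,0.003],[0,0,0]]

```text
time: 15.42
tool_pos: [0.4776, 0.1147, 0.1089]
ee_rot: [3.137, 0.001, 1.469]
wrist_force: [-0.8, 0.3, -0.5]
width: 0.0496
finger_force: 0.0
```

>>> drive_tool:
  series:
    - [0.05,[0,0,-0.03],[0,0,0]]
    - [0.05,[0,0,-0.07],[0,0,0]]
    - [0.05,[-0.05,-0.01,-0.1],[0,0,0]]
    - [0.05,[-0.1,-0.03,-0.12],[0,0,0]]
    - [0.05,[-0.15,-0.05,-0.13],[0,0,0]]

```text
time: 16.05
tool_pos: [0.4118, -0.0305, 0.2401]
ee_rot: [3.135, 0.001, 1.47]
wrist_force: [-0.2, -1.0, 0.5]
width: 0.0504
finger_force: 0.0
```

>>> drive_tool:
  series:
    - [0.05,[-0.05,-0.02,0],[0,0,0]]
    - [0.05,[-0.1,-0.04,0],[0,0,0]]
    - [0.05,[-0.15,-0.05,0],[0,0,0]]
    - [0.05,[-0.2,-0.05,0],[0,0,0]]
    - [0.05,[-0.2,-0.05,0],[0,0,0]]

```text
time: 16.68
tool_pos: [0.3411, -0.2254, 0.2379]
ee_rot: [3.139, 0.0, 1.463]
wrist_force: [0.2, -0.3, -0.4]
width: 0.0501
finger_force: 0.0
```

Run:
```python
from h import *
delta([])
S=Cam("scene");T=Cam("top")
a=[imaging.snapshot(n)[:,:,::-1] for n in("scene","top")]
for c,i in zip((S,T),a):
    m,b=blobs(i[:,:,::-1].copy(),(0,150,60),(5,255,255),15);print(b)
print(S.proj([[.477,.116,.094]]),T.proj([[.477,.116,.094]]))
f=lambda im,x,y,w,h,k:cv2.resize(im[y:y+h,x:x+w],None,fx=k,fy=k,interpolation=cv2.INTER_CUBIC)
cv2.imwrite("pics/fin.png",np.hstack([f(a[0],180,100,210,195,1.9),f(a[1],130,155,115,125,2.965)])) if 0 else cv2.imwrite("pics/fin.png",np.hstack([cv2.resize(a[0][100:295,180:390],(400,371)),cv2.resize(a[1][155:280,130:245],(341,371))]))
```

```text
t 16.68 at [ 0.3411 -0.2254  0.2379] j [-0.72 -0.24  1.66  0.    1.72 -0.62] w 0.0501 F [ 0.2 -0.3 -0.4]
[(np.int32(80), array([322.1, 184. ]), array([318, 179,   9,  12], dtype=int32)), (np.int32(168), array([396.4, 372.7]), array([389, 366,  15,  15], dtype=int32))]
[(np.int32(64), array([ 68.3, 119.3]), array([ 64, 115,  10,   9], dtype=int32)), (np.int32(81), array([216.1, 247.6]), array([211, 243,  11,  10], dtype=int32))]
[[322.60480289 183.82707091]] [[215.5129669  248.06146669]]
```

View pics/fin.png

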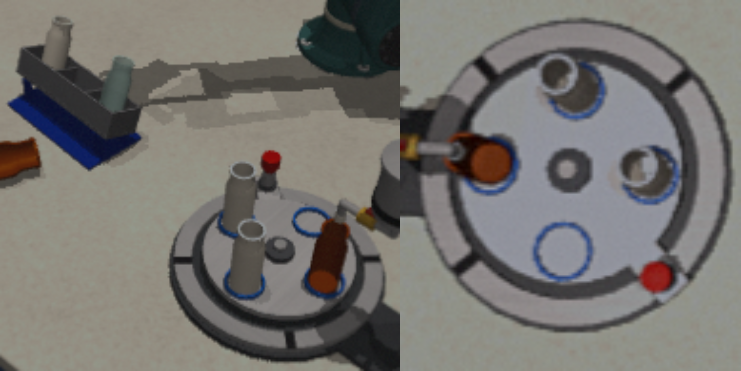

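Amber is under the outlet (top crop 490,162), both full bottles stand in their rings, and the knob is at its home height (scene 322,184). White and clear are still in the bin, so I'm handing in.

```bash
python3 -c "
from bench import robot; print(robot.close_job())"
```

```text
the job is handed in; nothing more can be done
None
```

I handed the job in at about 17 s of the 48 s allowed, and no verdict came back. In the final pictures the amber bottle stands upright under the outlet, the table is one place clockwise with the plunger home, and the other bottles are standing in their places.

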